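# Fetch the hinge pin from the crowded hook

### The arm

A 7-joint arm with a two-finger parallel gripper is mounted at the origin on the work surface. World frame = base frame: x ahead of the robot, y to its left, z up, the work surface at z = 0. Lengths are in m, angles in rad, forces in N, time in s.
With the tool pointing down it reaches from about 0.425 to 0.95 m from the base axis. Payload 4.7 kg.
Tool frame: the origin (TCP) lies on the mounting face of the last link; the fingertips stand 182 mm ahead of it and the grasp point (between the pads) lies 164 mm ahead of it; x points along the fingers, y is the direction in which the jaws open and shut, and the axes are right-handed (so a half turn about x gives the same grasp; the last joint's range is limited). The gripper opens to 87 mm and grips with 3 to 60 N. Pads are 19 mm wide; open, the fingers measure 117 mm over their backs; the gripper's body (75 mm by 190 mm) begins 51 mm behind the grasp point.
Start: joints at [1.115, 0.469, -0.049, 1.532, 0.024, 1.141, -0.082], TCP at [0.279, -0.614, 0.405] pointing down, gripper open.
Joint ranges: [-2.59, 2.59], [-0.33, 1.99], [-1.39, 1.29], [0.1, 2.45], [-1.04, 4.18], [0.21, 1.99], [-2.66, 2.66]. Speed limits (rad/s): [2.57, 2.57, 3.14, 3.14, 3.14, 3.14, 3.14].

### API

Orientations are given as a unit quaternion [w, x, y, z].
In Python, from bench import ctrl, get_image gives the robot as it stands.
- The arm moves only by the tool carry_out, never from a script. Its arguments are lists of equal length, an entry for each row: "gripper": the closure in counts, from 0 (fully open) to 255 (shut); "slide": the shift along the tool's x, y, z in mm, a list of three; "rotation": the turn, a rotation vector about the tool's x, y, z in degrees, a list of three. A call has 1 to 12 rows; each row is the pose to reach, as a shift and turn from the pose commanded when the call began, along the tool's axes at that moment; what a row does not reach only later rows make up. A row lasts 1/10 s, in which the tool goes at most 50 mm and 8.59 degrees, less where a joint would pass 70% of its speed; a pose out of reach is approached as far as the arm can. A call with a gripper value outside its range is refused whole. The fingers move at their own pace and stop on an object; "grip_force" is the grip in N (left out, the last holds). Time passes only in rows, so rows that repeat a pose let the fingers close. It gives the time, the measured TCP pose, the force and the opening at its end, in the units of the state.
- ctrl.sense(): the state, without advancing time (a new reading comes with each control period).
- get_image(name): name is "scene" or "top"; returns a dict with "color" (480x640x3 uint8, red, green, blue), "mtx" (3x3 intrinsics, pixels), "R" (3x3) and "t" (3): a world point X has camera coordinates R X + t. Camera axes: x right, y down, z forward; pixel columns grow to the right and rows downward; lengths in m; the calibration is good to about 2 mm. A picture is of the moment at which its call begins. There is no depth.
- ctrl.job_done(): hands the job in, once; it reports no verdict.
The state is a dict: "time_s": time; "joint_positions": joint angles; "qd": joint speeds; "effort": joint torques, N m; "tcp_pos": TCP position; "eef_rot": TCP orientation; "wrist_force": force on the tool from outside, world axes, zero at the start; "torque": the same for the moment, N m; "grip_width": finger opening in m.
Only numpy, scipy, OpenCV 4.12 (cv2) and the standard library are available. Lean on these libraries where they do the work, as an engineer would, in place of code of your own. Each camera call takes 0.05 s, during which the arm holds its last target. There are 200 camera calls.

### The job

The folded hinge in the vice needs its aluminium pin, which hangs at the back of the crowded hook. Hang the file and the scraper that are in front of it on the spare hook, in either order, then take the pin and drop it through the hinge's knuckles until its head sits fully down on the top one. Let nothing fall and leave the other things on the board where they are.

Things in the scene. Friction and masses are not known exactly. Their poses are not given: they have to be found in the camera images.
- rack: Fixed two-legged aluminium rack, 440 mm wide, behind the hooks: a level rail 20 mm square, its top 235 mm above the board, on uprights 210 mm either side of the middle, each on a foot. Both hooks are clipped to the rail. Origin: on the board under the middle of the rail's near face; y along the rail, -x is the way the hooks point.
- crowded_hook: Fixed hook with the pin at the back and the file and scraper in front of it, in either order, some 34 mm apart. A level steel rod 6 mm thick with a short upturned tip. Origin: on the rod's centre line at the rail, 225 mm above the board. It runs along its own -x (towards the robot) to the tip at x = -138 mm; y along the rail, z up. The tip's top is 11 mm above the rod's centre line.
- spare_hook: The empty fixed hook: same shape, origin and axes, on the same rail, 140 to 190 mm left or right of the crowded hook.
- pin: Loose aluminium drop pin, 45 g. Flat head 28 mm wide (y), 10 mm thick (x), with an eye 16 mm wide, 26 mm tall, through it along x. Origin: middle of the eye; z up along the pin. Head from 21 mm above the origin to its flat shoulder 29 mm below; then a round shank, diameter 10 mm, narrowing to 5 mm over its last 9 mm. Hung, the origin is 10 mm below the rod's centre line.
- file: Loose small black plastic file, 50 g, hanging handle up. Handle top 28 mm wide (y), 12 mm thick (x), with the same 16 x 26 mm eye through it; origin: middle of the eye, z up. Handle from 21 mm above the origin to 75 mm below (24 mm wide below -29 mm), blade to 150 mm below. Hung, the origin is 10 mm below the rod's centre line.
- scraper: Loose scraper, 70 g: orange plastic handle of the same shape, eye, origin and axes as the file's, steel blade 44 mm wide down to 144 mm below the origin. Hung, the origin is 10 mm below the rod's centre line.
- knuckle_top (a point): Centre of the upper mouth of the hinge's knuckles, 109 mm above the board, z up. Two steel leaves stand folded together in a small blue vice; their five knuckles make a fixed upright tube on the robot's side of the jaws: outside 20 mm, bore 13 mm, 72 mm long, open below. The leaves run back from it along this point's +x, as high as the tube; the jaws' top is 25 mm lower.
- vice_base (a point): Middle of the fixed vice's base on the green mat, under the jaws, 36 mm behind the knuckles along the vice's +x. The screw and its bar run out to y = -100 mm, 32 mm up.
- pin_tip (a point): The centre of the lower end of the pin, 104 mm below its origin on its axis.
- screwdriver: Loose red-handled screwdriver, about 200 mm long, lying on the right near corner of the green mat: a bystander. x along it, towards its tip.
- screw_jar: Loose glass jar with a steel cap, 68 mm in diameter and 85 mm tall, behind the mat: a bystander. Origin at the centre of its base.
- tea_glass: Loose tulip tea glass on a white saucer 110 mm wide, 82 mm tall, behind the rack: a bystander. Origin at the centre of its base.
- tape_measure: Loose yellow tape measure, 70 x 36 x 66 mm, at the left of the board: a bystander. Origin at the centre of its base.

How it is judged:
By the outcome, as a careful person would: the job done as asked, in the order asked, and still so for the second after the job is handed in, with the robot touching nothing.
It also fails if it takes over 70 s, if anything falls off the work surface, if the arm or the gripper's body presses on something with over 40 N, if the wrist force passes 120 N, or if a joint passes its speed limit or range.

## Working session

There is one attempt and no reset: what is moved stays moved. The work goes in short steps, Python scripts to look and compute and a tool call to move; the robot and the scene stay as the last step left them, time stands still between calls to the robot, and variables do not carry over. Pictures are saved under pics/ and viewed, about 8 in all and at most 12, crops included, and the job is handed in when it is done.

Besides the shell and the picture viewer there is one more tool, called after "Emit:" as name(argument=value, ...) on one line, values as JSON. carry_out: Moves the arm, as the interface text tells. Its arguments: {"type":"object","properties":{"gripper":{"type":"array","items":{"type":"number"}},"slide":{"type":"array","items":{"type":"array","items":{"type":"number"}}},"rotation":{"type":"array","items":{"type":"array","items":{"type":"number"}}},"grip_force":{"type":"number"}},"required":["gripper","slide","rotation"]}

```bash
ls; mkdir -p pics; python3 - <<'E'
from bench import ctrl,get_image
import cv2,numpy as np
s=ctrl.sense();print({k:np.round(v,4) for k,v in s.items()})
for n in("scene","top"):
    i=get_image(n);cv2.imwrite(f"pics/{n}0.png",i["color"][:,:,::-1]);print(n,i["mtx"].round(1).tolist(),i["R"].round(4).tolist(),i["t"].round(4).tolist(), (-i["R"].T@i["t"]).round(3))
E
```

```text
pics
{'time_s': np.float64(0.0), 'joint_positions': array([ 1.1151,  0.4695, -0.0486,  1.5337,  0.0241,  1.141 , -0.0823]), 'qd': array([-0.001 , -0.0001, -0.0006,  0.0006,  0.001 ,  0.0017,  0.0006]), 'effort': array([-5.00000e-04, -5.07979e+01, -8.09000e-02, -2.36161e+01,
       -6.15000e-02,  3.80000e-02,  2.00000e-04]), 'tcp_pos': array([ 0.2794, -0.6142,  0.4037]), 'eef_rot': array([-0.1491, -0.6909, -0.1505,  0.6912]), 'wrist_force': array([-0.2842,  0.1779,  0.1199]), 'torque': array([-0.0017, -0.0416, -0.035 ]), 'grip_width': np.float64(0.0872)}
scene [[592.3, 0.0, 316.3], [0.0, 592.3, 228.5], [0.0, 0.0, 1.0]] [[-0.2468, 0.969, 0.0106], [0.8361, 0.2184, -0.5033], [-0.49, -0.1154, -0.8641]] [0.0843, -0.4222, 1.9181] [1.314 0.232 1.444]
top [[606.4, 0.0, 327.4], [0.0, 606.4, 240.7], [0.0, 0.0, 1.0]] [[-0.0284, -0.9996, -0.0092], [-0.9945, 0.0292, -0.1003], [0.1005, 0.0063, -0.9949]] [0.0624, 0.5899, 1.9651] [0.391 0.033 2.015]
```

View pics/scene0.png

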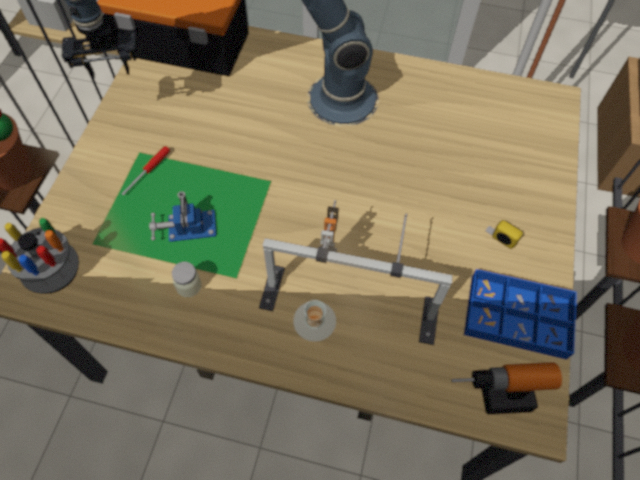

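View pics/top0.png

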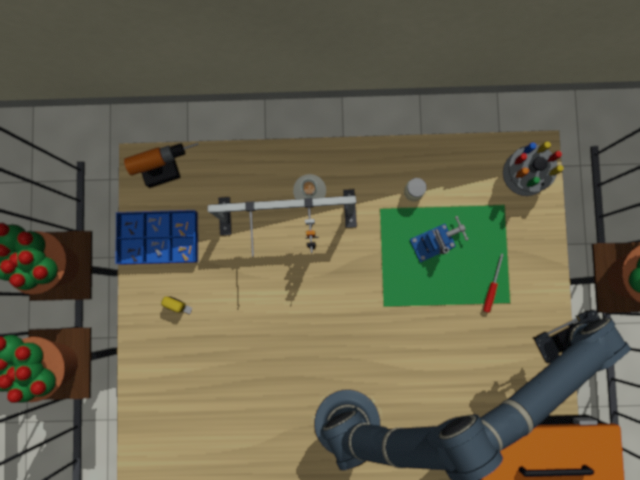

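The scene view shows the rack rail from (265,245) to (450,283), tools on the hook near (330,225), the spare hook at (401,240) and the vice at (187,220). The top view shows the crowded hook at (311,230), the spare hook at (252,230) and the vice at (433,242). I'll enlarge these for detail.

```bash
python3 - <<'E'
import cv2,numpy as np
s=cv2.imread("pics/scene0.png");t=cv2.imread("pics/top0.png")
def c(im,x,y,w,h,k): return cv2.resize(im[y:y+h,x:x+w],None,fx=k,fy=k,interpolation=cv2.INTER_CUBIC)
a=np.hstack([c(t,235,190,100,75,4),c(t,400,205,100,75,4)])
b=np.hstack([c(s,300,195,100,75,4),c(s,140,180,100,75,4)])
cv2.imwrite("pics/crop0.png",np.vstack([a,b]))
E
```

```text
(no output)
```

View pics/crop0.png

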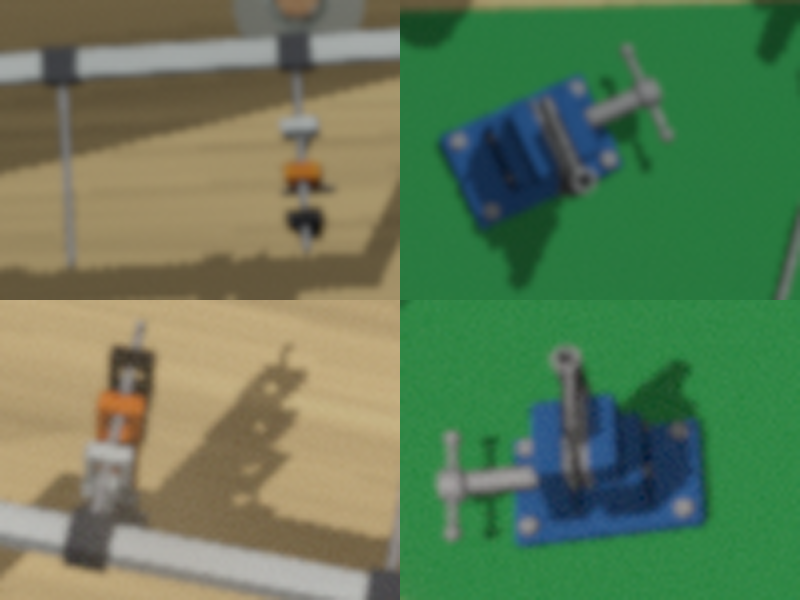

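The crop shows the file (black) in front, then the scraper (orange), with the pin at the back. The spare hook is empty. The knuckle ring is at crop (584,180) in the top view and (565,360) in the scene view. Next I'll cast rays.

```bash
cat > h.py <<'E'
import numpy as np,cv2
from bench import ctrl,get_image
from scipy.spatial.transform import Rotation as Ro
def ray(im,p):
    d=im["R"].T@np.linalg.inv(im["mtx"])@[p[0],p[1],1]; return -im["R"].T@im["t"],d
def onz(im,p,z):
    c,d=ray(im,p); return c+d*(z-c[2])/d[2]
def tri(ims,ps):
    A=np.zeros((3,3));b=np.zeros(3)
    for im,p in zip(ims,ps):
        c,d=ray(im,p);d/=np.linalg.norm(d);M=np.eye(3)-np.outer(d,d);A+=M;b+=M@c
    return np.linalg.solve(A,b)
def proj(im,X):
    q=im["mtx"]@(im["R"]@X+im["t"]);return q[:2]/q[2]
def pose():
    s=ctrl.sense();q=s["eef_rot"];return s["tcp_pos"],Ro.from_quat([q[1],q[2],q[3],q[0]]).as_matrix()
def goal(g,yaw):   # tool pointing down, grasp point g, jaw direction = +-(rail dir) at yaw
    y=np.array([np.cos(yaw),np.sin(yaw),0]);x=np.array([0,0,-1.]);R=np.c_[x,y,np.cross(x,y)]
    return np.array(g)-.164*x,R
def delta(g,yaw):
    p,R=pose();best=None
    for k in(0,np.pi):
        P,Rg=goal(g,yaw+k);rv=Ro.from_matrix(R.T@Rg).as_rotvec(degrees=True)
        if best is None or np.linalg.norm(rv)<np.linalg.norm(best[1]): best=((R.T@(P-p))*1e3,rv)
    print("slide",best[0].round(1),"rot",best[1].round(2));return best
E
python3 - <<'E'
from h import *
T=get_image("top");S=get_image("scene")
np.set_printoptions(suppress=True,precision=4)
ct=lambda u,v,x,y:((u+.5)/4-.5+x,(v+.5)/4-.5+y)
o=(235,190)
for n,p,z in[("clipC",(294,52),.237),("rodC0",(296,75),.228),("tipC",(307,248),.236),("clipS",(61,65),.237),("rodS0",(64,85),.228),("tipS",(71,263),.236),("railL",(10,67),.235),("railR",(390,43),.235),("file",(304,218),.236),("scr",(303,168),.236),("pin",(299,123),.236)]:
    print(n,onz(T,ct(*p,*o),z))
k=ct(184,180,400,205);ks=ct(165,60,140,180)
print("kn top",onz(T,k,.109),"scene",onz(S,ks,.109),"tri",tri([T,S],[k,ks]))
so=(300,195)
for n,p,z in[("tipC",(139,25),.236),("pin",(110,155),.236),("scr",(121,105),.236),("file",(131,57),.236),("clipC",(90,220),.24)]: print("S",n,onz(S,ct(*p,*so),z))
print(pose())
E
```

```text
clipC [0.6858 0.0979 0.237 ]
rodC0 [0.6699 0.0972 0.228 ]
tipC [0.5398 0.092  0.236 ]
clipS [0.6812 0.271  0.237 ]
rodS0 [0.6675 0.2702 0.228 ]
tipS [0.5338 0.266  0.236 ]
railL [0.6811 0.3092 0.235 ]
railR [0.6907 0.0265 0.235 ]
file [0.562  0.0937 0.236 ]
scr [0.5991 0.0935 0.236 ]
pin [0.6327 0.0956 0.236 ]
kn top [ 0.5444 -0.3265  0.109 ] scene [ 0.5464 -0.325   0.109 ] tri [ 0.5445 -0.3268  0.1057]
S tipC [0.5422 0.0939 0.236 ]
S pin [0.6349 0.0984 0.236 ]
S scr [0.6    0.0966 0.236 ]
S file [0.5657 0.0945 0.236 ]
S clipC [0.682 0.098 0.24 ]
(array([ 0.2794, -0.6143,  0.4041]), array([[-0.0005,  0.4139, -0.9103],
       [ 0.0011, -0.9103, -0.4139],
       [-1.    , -0.0012,  0.    ]]))
```

```bash
python3 - <<'E'
from h import *
delta([.563,.094,.315],np.radians(92.1))
E
```

```text
slide [ -74.3 -527.5 -551.4] rot [2.235e+01 2.000e-02 7.000e-02]
```

Emit:
carry_out(gripper=[0, 0, 0, 0, 0, 0, 0, 0, 0, 0, 0, 0], slide=[[-40, -10, -10], [-75, -40, -42], [-75, -75, -78], [-75, -110, -115], [-75, -145, -151], [-75, -180, -188], [-75, -215, -225], [-75, -250, -261], [-75, -285, -298], [-75, -320, -334], [-75, -355, -371], [-75, -390, -408]], rotation=[[2, 0, 0], [4, 0, 0], [6, 0, 0], [8, 0, 0], [10, 0, 0], [12, 0, 0], [14, 0, 0], [16, 0, 0], [18, 0, 0], [20, 0, 0], [22, 0, 0], [22.35, 0, 0]])

```text
time_s: 1.4
tcp_pos: [0.4853, -0.099, 0.4799]
eef_rot: [0.013, 0.707, 0.012, -0.707]
wrist_force: [1.0, -0.9, 0.9]
grip_width: 0.087
```

```bash
python3 - <<'E'
from h import *
delta([.563,.094,.315],np.radians(92.1))
E
```

```text
slide [   0.9 -190.2  -84.6] rot [-0.06 -0.03 -0.03]
```

Emit:
carry_out(gripper=[0, 0, 0, 0, 0, 0, 0, 0], slide=[[0, -45, -20], [0, -90, -40], [0, -130, -58], [0, -160, -72], [0, -182, -80], [0, -182, -80], [0, -182, -80], [0, -182, -80]], rotation=[[0, 0, 0], [0, 0, 0], [0, 0, 0], [0, 0, 0], [0, 0, 0], [0, 0, 0], [0, 0, 0], [0, 0, 0]])

```text
time_s: 2.2
tcp_pos: [0.5583, 0.0823, 0.4796]
eef_rot: [-0.013, -0.707, -0.012, 0.707]
wrist_force: [0.3, 0.7, 1.0]
grip_width: 0.0872
```

```bash
python3 - <<'E'
from h import *
delta([.563,.094,.213],np.radians(92.1))
for n in("top","scene"):
    i=get_image(n);p=proj(i,np.array([.6,.095,.25]));x,y=int(p[0])-50,int(p[1])-50
    cv2.imwrite(f"pics/a_{n}.png",cv2.resize(i["color"][y:y+100,x:x+100,::-1],None,fx=4,fy=4,interpolation=2))
cv2.imwrite("pics/a.png",np.hstack([cv2.imread("pics/a_top.png"),cv2.imread("pics/a_scene.png")]))
E
```

```text
slide [102.6 -11.6  -5.1] rot [-0.12  0.02 -0.07]
```

View pics/a.png

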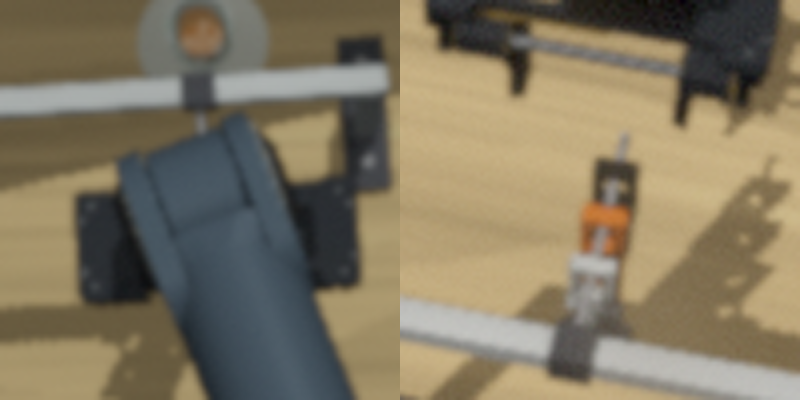

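The gripper straddles the file line, with fingers at crop (517,70) and (682,100). The tools are undisturbed. Next: shift sideways, descend, grip.

Emit:
carry_out(gripper=[0, 0, 0, 0, 0, 0, 0, 0, 0, 0], slide=[[0, -11.6, -5.1], [0, -11.6, -5.1], [25, -11.6, -5.1], [50, -11.6, -5.1], [70, -11.6, -5.1], [85, -11.6, -5.1], [97, -11.6, -5.1], [102, -11.6, -5.1], [102, -11.6, -5.1], [102, -11.6, -5.1]], rotation=[[0, 0, 0], [0, 0, 0], [0, 0, 0], [0, 0, 0], [0, 0, 0], [0, 0, 0], [0, 0, 0], [0, 0, 0], [0, 0, 0], [0, 0, 0]])

```text
time_s: 3.3
tcp_pos: [0.5634, 0.0958, 0.3785]
eef_rot: [0.013, 0.707, 0.013, -0.707]
wrist_force: [0.3, 0.4, 0.4]
grip_width: 0.0866
```

Emit:
carry_out(gripper=[60, 100, 130, 150, 165, 180, 200, 220, 220, 220], slide=[[0, 0, 0], [0, 0, 0], [0, 0, 0], [0, 0, 0], [0, 0, 0], [0, 0, 0], [0, 0, 0], [0, 0, 0], [0, 0, 0], [0, 0, 0]], rotation=[[0, 0, 0], [0, 0, 0], [0, 0, 0], [0, 0, 0], [0, 0, 0], [0, 0, 0], [0, 0, 0], [0, 0, 0], [0, 0, 0], [0, 0, 0]], grip_force=25)

```text
time_s: 4.3
tcp_pos: [0.5631, 0.0954, 0.3777]
eef_rot: [0.013, 0.707, 0.013, -0.707]
wrist_force: [0.1, 0.5, -0.2]
grip_width: 0.0277
```

```bash
python3 - <<'E'
from h import *
s=ctrl.sense();print(s["tcp_pos"],s["wrist_force"],s["grip_width"])
p,R=pose();print(p+R[:,0]*.164,R.round(3).tolist())
i=get_image("scene");p=proj(i,np.array([.6,.095,.2]));x,y=int(p[0])-60,int(p[1])-60
cv2.imwrite("pics/b.png",cv2.resize(i["color"][y:y+120,x:x+120,::-1],None,fx=4,fy=4,interpolation=2))
E
```

```text
[0.56311254 0.09544174 0.37774164] [ 0.05645636  0.51682242 -0.23014636] 0.02773520088429172
[0.56312104 0.09540561 0.21374165] [[0.0, 0.037, -0.999], [-0.0, -0.999, -0.037], [-1.0, 0.0, -0.0]]
```

View pics/b.png

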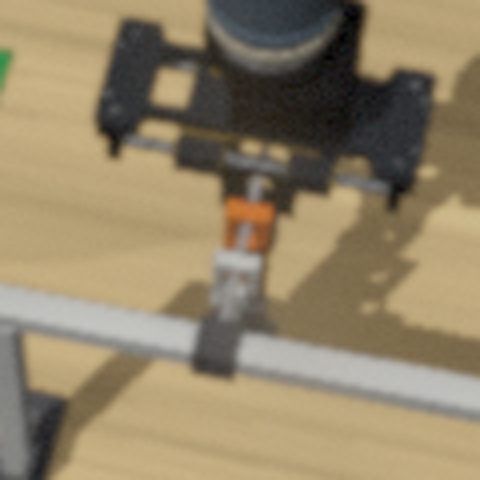

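The file is gripped (opening 27.7 mm) with the scraper and pin untouched. Next: lift and draw out.

Emit:
carry_out(gripper=[220, 220, 220, 220, 220, 220, 220, 220, 220, 220], slide=[[-5, 0, 0], [-10, 0, 0], [-14, 0, 0], [-14, 0, 0], [-14, 0, 10], [-14, 0, 20], [-14, 0, 35], [-14, 0, 50], [-14, 0, 60], [-14, 0, 60]], rotation=[[0, 0, 0], [0, 0, 0], [0, 0, 0], [0, 0, 0], [0, 0, 0], [0, 0, 0], [0, 0, 0], [0, 0, 0], [0, 0, 0], [0, 0, 0]])

```text
time_s: 5.35
tcp_pos: [0.5015, 0.0934, 0.3918]
eef_rot: [-0.014, -0.707, -0.013, 0.707]
wrist_force: [-0.1, -1.0, -0.5]
grip_width: 0.0278
```

```bash
python3 - <<'E'
from h import *
s=ctrl.sense();print(s["wrist_force"],s["grip_width"])
p,R=pose();print(p+R[:,0]*.164)
for g in([.500,.2665,.2277],[.621,.2707,.2277]): delta(g,np.radians(92.1))
i=get_image("scene");p=proj(i,np.array([.55,.095,.2]));x,y=int(p[0])-60,int(p[1])-60
cv2.imwrite("pics/c.png",cv2.resize(i["color"][y:y+120,x:x+120,::-1],None,fx=4,fy=4,interpolation=2))
E
```

```text
[-0.09684503 -1.00906062 -0.45295246] 0.02777451990030252
[0.50144529 0.09329571 0.22776158]
slide [-1.00e-01 -1.73e+02 -4.90e+00] rot [ 0.04  0.04 -0.05]
slide [  -0.2 -172.7 -126. ] rot [ 0.04  0.04 -0.05]
```

View pics/c.png

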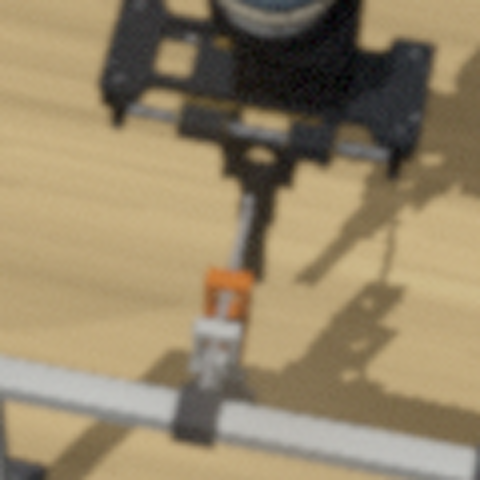

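The file is clear of the hook. Its eye is at crop (262,155), the rod tip at (250,195), and the scraper and pin have not moved. Next: slide across to the spare hook.

Emit:
carry_out(gripper=[220, 220, 220, 220, 220, 220, 220, 220, 220, 220], slide=[[0, -20, 0], [0, -50, 0], [0, -85, 0], [0, -120, 0], [0, -150, 0], [0, -168, 0], [0, -173, 0], [0, -173, 0], [0, -173, 0], [0, -173, 0]], rotation=[[0, 0, 0], [0, 0, 0], [0, 0, 0], [0, 0, 0], [0, 0, 0], [0, 0, 0], [0, 0, 0], [0, 0, 0], [0, 0, 0], [0, 0, 0]])

```text
time_s: 6.4
tcp_pos: [0.4973, 0.2648, 0.3916]
eef_rot: [0.012, 0.707, 0.012, -0.707]
wrist_force: [-0.6, 0.3, -0.3]
grip_width: 0.0278
```

```bash
python3 - <<'E'
from h import *
s=ctrl.sense();print(s["wrist_force"],s["grip_width"])
p,R=pose();print(p+R[:,0]*.164)
delta([.621,.2707,.2277],np.radians(92.1))
i=get_image("scene");p=proj(i,np.array([.53,.267,.22]));x,y=int(p[0])-50,int(p[1])-50
cv2.imwrite("pics/d.png",cv2.resize(i["color"][y:y+100,x:x+100,::-1],None,fx=6,fy=6,interpolation=2))
for z in (.2277,.236): print(x,y,(proj(i,np.array([.505,.2667,z]))-[x,y])*6)
E
```

```text
[-0.56217621  0.26755539 -0.32654265] 0.02777289094893468
[0.49733497 0.26459974 0.22760982]
slide [-1.000e-01 -1.700e+00 -1.238e+02] rot [-0.14 -0.   -0.06]
354 165 [316.64806782 242.52255163]
354 165 [319.57622738 231.49193529]
```

View pics/d.png

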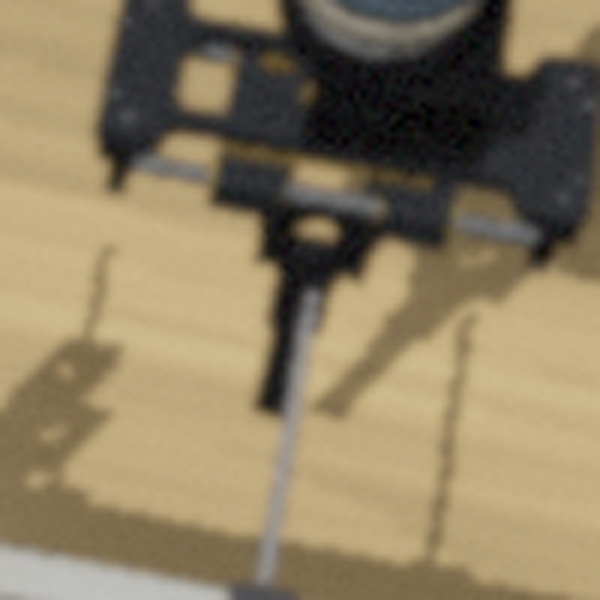

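The spare rod, extended, passes through the eye centre (about (320,228)), so the file is aligned to about 1 mm. Next: push on.

Emit:
carry_out(gripper=[220, 220, 220, 220, 220, 220, 220, 220, 220, 220], slide=[[0, -0.5, -12], [0, -0.5, -25], [0, -0.5, -40], [0, -1, -55], [0, -1, -75], [0, -1, -95], [0, -1, -112], [0, -1, -122], [0, -1, -124], [0, -1, -124]], rotation=[[0, 0, 0], [0, 0, 0], [0, 0, 0], [0, 0, 0], [0, 0, 0], [0, 0, 0], [0, 0, 0], [0, 0, 0], [0, 0, 0], [0, 0, 0]])

```text
time_s: 7.45
tcp_pos: [0.6208, 0.2717, 0.3914]
eef_rot: [-0.013, -0.707, -0.013, 0.707]
wrist_force: [-0.4, 0.3, -0.1]
grip_width: 0.028
```

```bash
python3 - <<'E'
from h import *
s=ctrl.sense();print(s["wrist_force"],s["grip_width"])
p,R=pose();print(p+R[:,0]*.164)
i=get_image("scene");p=proj(i,np.array([.6,.18,.22]));x,y=int(p[0])-80,int(p[1])-60
cv2.imwrite("pics/e.png",cv2.resize(i["color"][y:y+120,x:x+160,::-1],None,fx=4,fy=4,interpolation=2))
E
```

```text
[-0.35493182  0.34170271 -0.07073714] 0.027961593677410735
[0.62072634 0.27168356 0.22740228]
```

View pics/e.png

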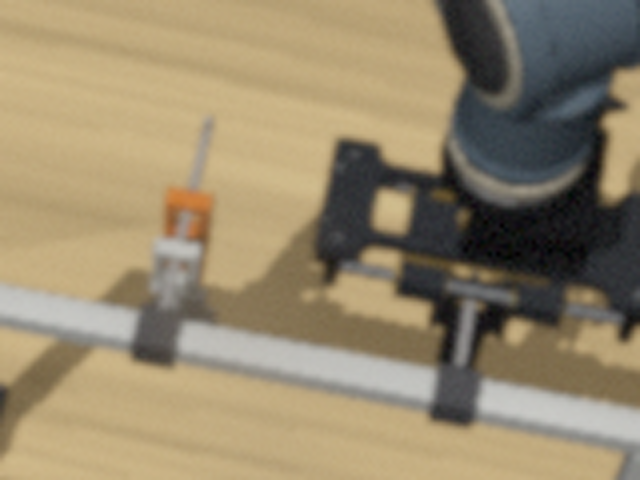

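The spare rod runs through the file's eye at (465,320), with no contact force. Next: lower 14 mm, release, rise.

Emit:
carry_out(gripper=[220, 220, 220, 220, 180, 120, 60, 0, 0, 0, 0, 0], slide=[[5, 0, 0], [10, 0, 0], [13.5, 0, 0], [13.5, 0, 0], [13.5, 0, 0], [13.5, 0, 0], [13.5, 0, 0], [13.5, 0, 0], [13.5, 0, 0], [-5, 0, 0], [-40, 0, 0], [-85, 0, 0]], rotation=[[0, 0, 0], [0, 0, 0], [0, 0, 0], [0, 0, 0], [0, 0, 0], [0, 0, 0], [0, 0, 0], [0, 0, 0], [0, 0, 0], [0, 0, 0], [0, 0, 0], [0, 0, 0]])

```text
time_s: 8.7
tcp_pos: [0.6205, 0.2714, 0.4758]
eef_rot: [-0.014, -0.706, -0.012, 0.708]
wrist_force: [1.6, 0.5, 0.3]
grip_width: 0.0759
```

```bash
python3 - <<'E'
from h import *
s=ctrl.sense();print(s["wrist_force"],s["grip_width"])
p,R=pose();print(p+R[:,0]*.164)
for n in("scene",):
    i=get_image(n);c=i["color"].astype(int)
    m=((c[...,0]-c[...,2]>90)&(c[...,0]>130)).astype(np.uint8);m[:,:250]=0;m[:190]=0;m[250:]=0;m[:,400:]=0
    print(n,"orange",np.argwhere(m).mean(0)[::-1],m.sum(),onz(i,np.argwhere(m).mean(0)[::-1],.232))
    m=(c.max(2)<50).astype(np.uint8); 
    q=proj(i,np.array([.621,.2707,.236]));print(q);x,y=q.astype(int)
    cv2.imwrite("pics/f.png",cv2.resize(i["color"][y-40:y+40,x-50:x+50,::-1],None,fx=5,fy=5,interpolation=2))
    print(c.max(2)[y-10:y+14,x-8:x+9])
delta([.5995,.0965,.315],np.radians(92.1))
E
```

```text
[1.61417758 0.49569914 0.29633498] 0.0758616788462227
[0.6197856  0.27109233 0.31177169]
scene orange [329.73972603 221.71232877] 73 [0.59997756 0.09642071 0.232     ]
[400.40965289 244.58393746]
[[194 194 194 195 195 194 195 193 185 173 163 167 180 189 192 192 193]
 [195 194 194 193 193 195 194 191 182 168 161 172 184 191 194 194 194]
 [196 194 196 195 195 194 194 191 182 166 162 171 186 192 194 197 196]
 [198 198 198 196 197 196 194 193 182 170 161 172 187 193 195 196 196]
 [196 198 196 198 198 197 198 192 183 166 164 174 189 194 194 195 195]
 [193 194 193 196 196 197 194 189 177 167 168 179 191 196 197 197 196]
 [194 193 192 193 192 192 191 185 171 164 169 182 194 198 199 198 199]
 [197 196 194 189 182 180 183 177 163 161 169 183 191 196 197 198 200]
 [198 196 192 179 155 150 159 157 148 143 156 175 185 189 193 194 195]
 [198 194 185 157 114  95 108 114 108 110 124 144 161 172 176 182 190]
 [197 194 176 136  78  56  59  60  56  65  77  98 109 127 138 160 179]
 [197 191 169 117  62  37  41  38  44  43  47  52  62  73 105 147 177]
 [192 184 155 103  48  44  38  35  36  30  36  42  43  62 105 151 178]
 [190 175 135  81  45  38  52  56  54  48  43  34  39  67 118 166 188]
 [187 168 122  65  61  82  94  96  96  78  61  44  40  76 130 173 192]
 [187 163 114  56  72 107 133 139 133 115  93  61  43  80 139 177 194]
 [181 151  95  48  58  95 127 145 145 129 108  71  53  95 150 182 193]
 [173 132  72  35  45  73 115 141 141 113  82  60  69 120 165 187 194]
 [165 117  56  33  41  76 114 140 132  90  55  41  82 140 177 192 195]
 [143 102  48  27  47  80 120 136 125  81  36  50  97 149 185 194 196]
 [116  79  43  28  47  87 122 137 113  71  32  63 116 164 186 192 195]
 [ 89  59  35  25  55  97 135 137 104  55  30  67 122 162 179 184 185]
 [ 83  50  29  34  61 109 138 134  98  51  34  65 110 142 152 156 155]
 [ 81  48  22  32  66 111 141 132  93  47  38  73 106 127 132 133 133]]
slide [  6.2 175.3  28.2] rot [-0.02 -0.64  0.3 ]
```

The file hangs on the spare hook where expected, and the scraper is at (0.600, 0.096). Next: the scraper.

Emit:
carry_out(gripper=[0, 0, 0, 0, 0, 0, 0, 0, 0, 0], slide=[[0, 20, 0], [0, 60, 8], [0, 100, 18], [0, 140, 25], [0, 165, 28], [0, 175, 28], [0, 175, 28], [0, 175, 28], [0, 175, 28], [0, 175, 28]], rotation=[[0, 0, 0], [0, 0, 0], [0, 0, 0], [0, 0, 0], [0, 0, 0], [0, 0, 0], [0, 0, 0], [0, 0, 0], [0, 0, 0], [0, 0, 0]])

```text
time_s: 9.75
tcp_pos: [0.599, 0.0977, 0.4767]
eef_rot: [-0.014, -0.707, -0.014, 0.707]
wrist_force: [-0.4, -0.6, -0.5]
grip_width: 0.0875
```

```bash
python3 - <<'E'
from h import *
s=ctrl.sense();print(s["wrist_force"],s["grip_width"])
delta([.6,.096,.213],np.radians(92.1))
E
```

```text
[-0.4189626  -0.57204201 -0.51095376] 0.08748460243725613
slide [99.7  1.8 -0.9] rot [0.17 0.   0.04]
```

Emit:
carry_out(gripper=[0, 0, 0, 0, 0, 0, 0, 60, 120, 160, 200, 220], slide=[[25, 1.5, -0.5], [50, 1.5, -0.5], [70, 1.5, -0.5], [85, 1.5, -0.5], [96, 1.5, -0.5], [99.5, 1.5, -0.5], [99.5, 1.5, -0.5], [99.5, 1.5, -0.5], [99.5, 1.5, -0.5], [99.5, 1.5, -0.5], [99.5, 1.5, -0.5], [99.5, 1.5, -0.5]], rotation=[[0, 0, 0], [0, 0, 0], [0, 0, 0], [0, 0, 0], [0, 0, 0], [0, 0, 0], [0, 0, 0], [0, 0, 0], [0, 0, 0], [0, 0, 0], [0, 0, 0], [0, 0, 0]])

```text
time_s: 10.95
tcp_pos: [0.5997, 0.0944, 0.3775]
eef_rot: [0.013, 0.707, 0.013, -0.707]
wrist_force: [0.6, 0.1, 0.1]
grip_width: 0.055
```

Emit:
carry_out(gripper=[220, 220, 220, 220, 220], slide=[[0, 0, 0], [0, 0, 0], [0, 0, 0], [0, 0, 0], [0, 0, 0]], rotation=[[0, 0, 0], [0, 0, 0], [0, 0, 0], [0, 0, 0], [0, 0, 0]])

```text
time_s: 11.45
tcp_pos: [0.5996, 0.0949, 0.3773]
eef_rot: [0.013, 0.707, 0.013, -0.707]
wrist_force: [-0.1, 1.8, -0.0]
grip_width: 0.0278
```

Emit:
carry_out(gripper=[220, 220, 220, 220, 220, 220, 220, 220, 220, 220, 220, 220], slide=[[-5, 0, 0], [-10, 0, 0], [-14, 0, 0], [-14, 0, 0], [-14, 0, 10], [-14, 0, 25], [-14, 0, 42], [-14, 0, 60], [-14, 0, 78], [-14, 0, 92], [-14, 0, 100], [-14, 0, 100]], rotation=[[0, 0, 0], [0, 0, 0], [0, 0, 0], [0, 0, 0], [0, 0, 0], [0, 0, 0], [0, 0, 0], [0, 0, 0], [0, 0, 0], [0, 0, 0], [0, 0, 0], [0, 0, 0]])

```text
time_s: 12.65
tcp_pos: [0.4988, 0.0908, 0.3914]
eef_rot: [0.013, 0.707, 0.013, -0.707]
wrist_force: [0.0, 0.5, -1.1]
grip_width: 0.0277
```

```bash
python3 - <<'E'
from h import *
s=ctrl.sense();print(s["wrist_force"],s["grip_width"])
p,R=pose();print(p+R[:,0]*.164)
delta([.497,.2655,.2275],np.radians(92.1))
E
```

```text
[ 0.00215597  0.48309212 -1.05557343] 0.02774895750594361
[0.49880765 0.09067618 0.22739275]
slide [  -0.2 -174.7   -4.7] rot [ 0.02 -0.01 -0.03]
```

Emit:
carry_out(gripper=[220, 220, 220, 220, 220, 220, 220, 220, 220, 220], slide=[[0, -20, 0], [0, -50, 0], [0, -85, 0], [0, -120, 0], [0, -150, 0], [0, -168, 0], [0, -174.5, 0], [0, -174.5, 0], [0, -174.5, 0], [0, -174.5, 0]], rotation=[[0, 0, 0], [0, 0, 0], [0, 0, 0], [0, 0, 0], [0, 0, 0], [0, 0, 0], [0, 0, 0], [0, 0, 0], [0, 0, 0], [0, 0, 0]])

```text
time_s: 13.65
tcp_pos: [0.4939, 0.2636, 0.3911]
eef_rot: [0.012, 0.707, 0.012, -0.707]
wrist_force: [-0.4, -0.1, -0.7]
grip_width: 0.0276
```

```bash
python3 - <<'E'
from h import *
s=ctrl.sense();print(s["wrist_force"],s["grip_width"])
p,R=pose();print(p+R[:,0]*.164)
delta([.578,.2695,.2275],np.radians(92.1))
i=get_image("scene");p=proj(i,np.array([.53,.267,.22]));x,y=int(p[0])-50,int(p[1])-50
cv2.imwrite("pics/g.png",cv2.resize(i["color"][y:y+100,x:x+100,::-1],None,fx=6,fy=6,interpolation=2))
E
```

```text
[-0.37919889 -0.07330912 -0.65751989] 0.027601405226934484
[0.49388794 0.26348163 0.22709551]
slide [ -0.4  -3.  -84.3] rot [-0.14 -0.   -0.06]
```

View pics/g.png

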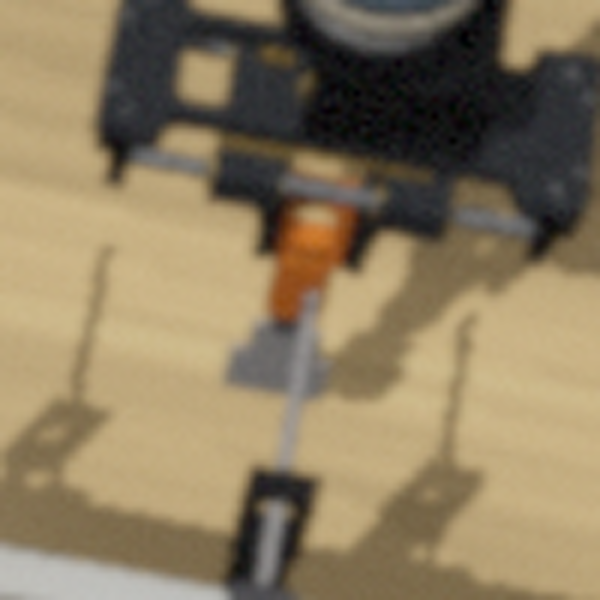

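The file hangs on the spare hook at (270,530). The scraper's eye at (316,215) sits about 2.5 mm left of the rod's extended line, so I'll correct that on the way in.

Emit:
carry_out(gripper=[220, 220, 220, 220, 220, 220, 220, 220, 220, 220], slide=[[-0.5, -2, 0], [-0.5, -2.2, -12], [-0.5, -2.2, -25], [-0.5, -2.2, -40], [-0.5, -2.5, -55], [-0.5, -2.5, -70], [-0.5, -2.5, -80], [-0.5, -2.5, -84], [-0.5, -2.5, -84], [-0.5, -2.5, -84]], rotation=[[0, 0, 0], [0, 0, 0], [0, 0, 0], [0, 0, 0], [0, 0, 0], [0, 0, 0], [0, 0, 0], [0, 0, 0], [0, 0, 0], [0, 0, 0]])

```text
time_s: 14.7
tcp_pos: [0.5768, 0.2709, 0.3916]
eef_rot: [-0.013, -0.707, -0.013, 0.707]
wrist_force: [-0.1, 0.5, -1.6]
grip_width: 0.0279
```

Emit:
carry_out(gripper=[220, 220, 220, 220, 180, 120, 60, 0, 0, 0, 0, 0], slide=[[5, 0, 0], [10, 0, 0], [13.5, 0, 0], [13.5, 0, 0], [13.5, 0, 0], [13.5, 0, 0], [13.5, 0, 0], [13.5, 0, 0], [13.5, 0, 0], [-5, 0, 0], [-40, 0, 0], [-85, 0, 0]], rotation=[[0, 0, 0], [0, 0, 0], [0, 0, 0], [0, 0, 0], [0, 0, 0], [0, 0, 0], [0, 0, 0], [0, 0, 0], [0, 0, 0], [0, 0, 0], [0, 0, 0], [0, 0, 0]])

```text
time_s: 15.9
tcp_pos: [0.5769, 0.2703, 0.476]
eef_rot: [-0.014, -0.706, -0.012, 0.708]
wrist_force: [1.5, 0.2, 0.3]
grip_width: 0.076
```

```bash
python3 - <<'E'
from h import *
s=ctrl.sense();print(s["wrist_force"],s["grip_width"])
p,R=pose();print(p+R[:,0]*.164)
i=get_image("scene");c=i["color"].astype(int)
m=((c[...,0]-c[...,2]>90)&(c[...,0]>130)).astype(np.uint8);m[:,250:380]=0;m[:190]=0;m[260:]=0;m[:,:250]=0;m[:,430:]=0
q=np.argwhere(m);print("orange",len(q),q.mean(0)[::-1],onz(i,q.mean(0)[::-1],.232))
delta([.6345,.098,.315],np.radians(92.1))
E
```

```text
[1.46568244 0.20627501 0.32620996] 0.07599606091040302
[0.57629791 0.2699447  0.31197181]
orange 110 [401.9        231.88181818] [0.58403564 0.26816971 0.232     ]
slide [  6.8 175.7 -50.3] rot [-0.01 -0.64  0.31]
```

The scraper hangs on the spare hook (orange at 0.584, 0.268). Next: the pin.

Emit:
carry_out(gripper=[0, 0, 0, 0, 0, 0, 0, 0, 0, 0], slide=[[0, 20, 0], [0, 60, -15], [0, 100, -30], [0, 140, -42], [0, 165, -50], [0, 177, -50], [0, 177, -50], [0, 177, -50], [0, 177, -50], [0, 177, -50]], rotation=[[0, 0, 0], [0, 0, 0], [0, 0, 0], [0, 0, 0], [0, 0, 0], [0, 0, 0], [0, 0, 0], [0, 0, 0], [0, 0, 0], [0, 0, 0]])

```text
time_s: 16.95
tcp_pos: [0.6331, 0.0977, 0.477]
eef_rot: [0.014, 0.707, 0.014, -0.707]
wrist_force: [-0.1, 0.1, 0.7]
grip_width: 0.087
```

```bash
python3 - <<'E'
from h import *
s=ctrl.sense();print(s["wrist_force"],s["grip_width"])
delta([.6345,.097,.213],np.radians(92.1))
E
```

```text
[-0.0637595   0.12777521  0.70512838] 0.08702074748103948
slide [100.    0.8  -1.4] rot [ 0.18 -0.02  0.04]
```

Emit:
carry_out(gripper=[0, 0, 0, 0, 0, 0, 0, 60, 120, 160, 200, 220], slide=[[25, 1, -1.4], [50, 1, -1.4], [70, 1, -1.4], [85, 1, -1.4], [96, 1, -1.4], [100, 1, -1.4], [100, 1, -1.4], [100, 1, -1.4], [100, 1, -1.4], [100, 1, -1.4], [100, 1, -1.4], [100, 1, -1.4]], rotation=[[0.15, 0, 0], [0.15, 0, 0], [0.15, 0, 0], [0.15, 0, 0], [0.15, 0, 0], [0.15, 0, 0], [0.15, 0, 0], [0.15, 0, 0], [0.15, 0, 0], [0.15, 0, 0], [0.15, 0, 0], [0.15, 0, 0]])

```text
time_s: 18.15
tcp_pos: [0.6351, 0.0947, 0.377]
eef_rot: [0.012, 0.707, 0.012, -0.707]
wrist_force: [1.1, 0.2, 0.4]
grip_width: 0.0547
```

Emit:
carry_out(gripper=[220, 220, 220, 220, 220, 220], slide=[[0, 0, 0], [0, 0, 0], [0, 0, 0], [0, 0, 0], [0, 0, 0], [0, 0, 0]], rotation=[[0, 0, 0], [0, 0, 0], [0, 0, 0], [0, 0, 0], [0, 0, 0], [0, 0, 0]])

```text
time_s: 18.75
tcp_pos: [0.635, 0.0956, 0.377]
eef_rot: [0.012, 0.707, 0.013, -0.707]
wrist_force: [0.2, 3.0, 0.2]
grip_width: 0.0273
```

Emit:
carry_out(gripper=[220, 220, 220, 220, 220, 220, 220, 220, 220, 220, 220, 220], slide=[[-5, 0, 0], [-10, 0, 0], [-14, 0, 0], [-14, 0, 0], [-14, 0, 15], [-14, 0, 32], [-14, 0, 52], [-14, 0, 75], [-14, 0, 98], [-14, 0, 120], [-14, 0, 135], [-14, 0, 135]], rotation=[[0, 0, 0], [0, 0, 0], [0, 0, 0], [0, 0, 0], [0, 0, 0], [0, 0, 0], [0, 0, 0], [0, 0, 0], [0, 0, 0], [0, 0, 0], [0, 0, 0], [0, 0, 0]])

```text
time_s: 19.95
tcp_pos: [0.4986, 0.0901, 0.3909]
eef_rot: [-0.013, -0.707, -0.012, 0.707]
wrist_force: [-0.1, 0.3, 0.2]
grip_width: 0.0276
```

```bash
python3 - <<'E'
from h import *
s=ctrl.sense();print(s["wrist_force"],s["grip_width"],s["time_s"])
p,R=pose();print(p+R[:,0]*.164)
for g in ([.497,.0,.26],[.5445,-.326,.26]): delta(g,np.radians(92.1))
for n in("scene","top"):
    i=get_image(n);g=p+R[:,0]*.164
    q=proj(i,g+[0,0,-.03]);x,y=(q-[50,50]).astype(int)
    cv2.imwrite(f"pics/h_{n}.png",cv2.resize(i["color"][y:y+100,x:x+100,::-1],None,fx=4,fy=4,interpolation=2))
    print(n,[((proj(i,g+[0,0,dz])-[x,y])*4).round() for dz in(0,-.027,-.1)])
cv2.imwrite("pics/h.png",np.hstack([cv2.imread("pics/h_top.png"),cv2.imread("pics/h_scene.png")]))
E
```

```text
[-0.05940028  0.29273534  0.2424998 ] 0.027645260135690696 19.95
[0.49844869 0.08983683 0.22687052]
slide [-33.   90.    4.7] rot [-0.11  0.04 -0.08]
slide [-32.6 417.5 -31.4] rot [-0.11  0.04 -0.08]
scene [array([203., 177.]), array([201., 201.]), array([197., 262.])]
top [array([202., 199.]), array([204., 201.]), array([207., 207.])]
```

View pics/h.png

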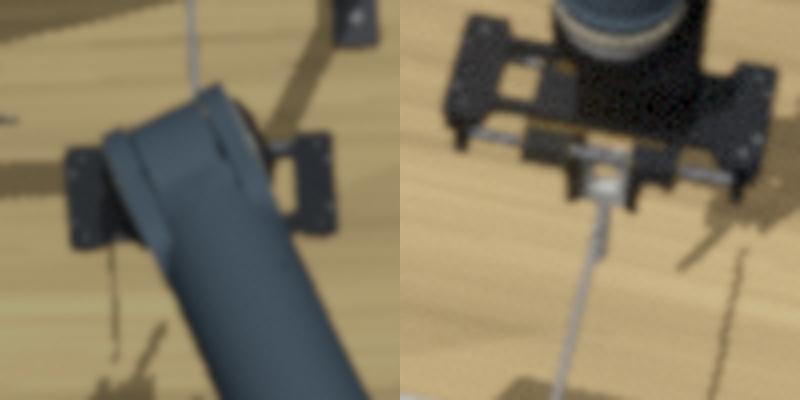

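The pin is gripped upright. In the scene crop its shank runs (604,205) to (599,260), within about 1 mm of the predicted line. Next: carry it to the vice.

Emit:
carry_out(gripper=[220, 220, 220, 220, 220, 220, 220, 220, 220, 220, 220, 220], slide=[[-12, 5, 0], [-33, 25, 0], [-33, 65, -3], [-33, 105, -6], [-33, 145, -9], [-33, 185, -12], [-33, 225, -15], [-33, 265, -18], [-33, 305, -21], [-33, 345, -25], [-33, 375, -28], [-33, 395, -31]], rotation=[[0, 0, 0], [0, 0, 0], [0, 0, 0], [0, 0, 0], [0, 0, 0], [0, 0, 0], [0, 0, 0], [0, 0, 0], [0, 0, 0], [0, 0, 0], [0, 0, 0], [0, 0, 0]])

```text
time_s: 21.25
tcp_pos: [0.5446, -0.3079, 0.4242]
eef_rot: [0.011, 0.707, 0.01, -0.707]
wrist_force: [0.4, 0.1, 0.3]
grip_width: 0.0278
```

```bash
python3 - <<'E'
from h import *
delta([.5450,-.3257,.232],np.radians(92.1))
E
```

```text
slide [28.2 17.8  0.1] rot [-0.39 -0.03 -0.08]
```

Emit:
carry_out(gripper=[220, 220, 220, 220, 220, 220, 220], slide=[[0, 10, 0], [0, 17, 0], [5, 17, 0], [15, 17, 0], [26, 17, 0], [28, 17, 0], [28, 17, 0]], rotation=[[0, 0, 0], [0, 0, 0], [0, 0, 0], [0, 0, 0], [0, 0, 0], [0, 0, 0], [0, 0, 0]])

```text
time_s: 21.95
tcp_pos: [0.5451, -0.3199, 0.3948]
eef_rot: [-0.012, -0.706, -0.013, 0.708]
wrist_force: [1.1, 0.7, -0.3]
grip_width: 0.0281
```

```bash
python3 - <<'E'
from h import *
p,R=pose();g=p+R[:,0]*.164;print(g,ctrl.sense()["wrist_force"])
delta([.5450,-.3257,.232],np.radians(92.1))
i=get_image("scene")
x,y=150,150
k=8
big=cv2.resize(i["color"][y:y+75,x:x+75,::-1],None,fx=k,fy=k,interpolation=2)
cv2.imwrite("pics/k.png",big)
f=lambda X:((proj(i,np.array(X))-[x,y]+.5)*k-.5).round(1)
print("pred tip",f(g+[0,0,-.102]),"pred shoulder",f(g+[0,0,-.027]),"hole seen in start", ((np.array([181.25-.4,195-.4])-[x,y]+.5)*k), "per mm x,y,z",f(g+[.01,0,-.102])-f(g+[0,0,-.102]),f(g+[0,.01,-.102])-f(g+[0,0,-.102]),f(g+[0,0,-.092])-f(g+[0,0,-.102]))
E
```

```text
[ 0.54484783 -0.31979686  0.23082158] [ 1.10224511  0.72302405 -0.33421194]
slide [-1.2  5.7  0.3] rot [-0.09  0.09  0.06]
pred tip [255.8 327.2] pred shoulder [212.1 195.9] hole seen in start [250.8 360.8] per mm x,y,z [-10.8  24.3] [28.4  6.4] [ -5.6 -16.9]
```

View pics/k.png

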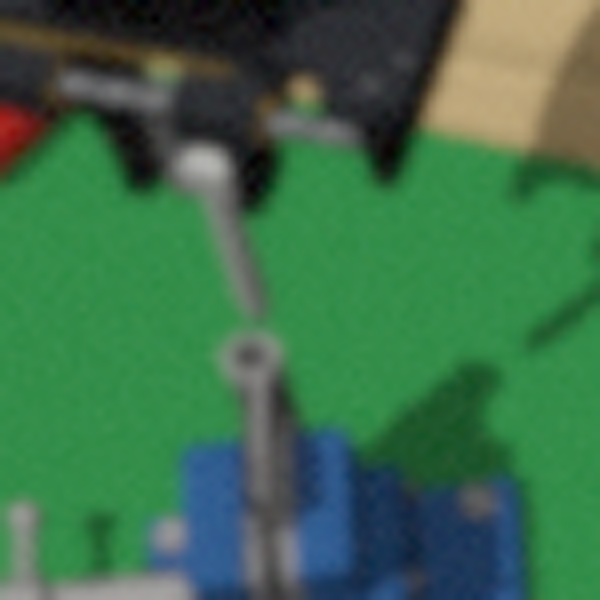

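The hinge bore is at crop (250,356), with the ring running from u 220 to 284. The pin tip is at about (258,319), still about 5 mm to the +y side. The tip's depth position differs a little from prediction, so I'll measure the shank numerically.

```bash
python3 - <<'E'
from h import *
p,R=pose();g=p+R[:,0]*.164;print(g)
delta([.5450,-.3257,.232],np.radians(92.1))
c=np.mean([get_image("scene")["color"].astype(float) for _ in range(3)],0);i=get_image("scene")
d=c[...,0]  # red: green mat has low red
np.set_printoptions(linewidth=200,suppress=True)
print("cols",175,"rows 171-200");print(d[171:201,173:191].round().astype(int))
bg=d[175:190,190:196].mean()
for v in range(172,193):
    w=np.clip(d[v,174:188]-bg-8,0,None);
    if w.sum()>20: print(v,round((w*np.arange(174,188)).sum()/w.sum(),2),int(w.sum()))
for dz in(-.027,-.06,-.093,-.102): print(dz,proj(i,g+[0,0,dz]).round(2))
print("hole top est",proj(i,np.array([.5445,-.3265,.109])))
E
```

```text
[ 0.5451649  -0.32011097  0.23149875]
slide [-0.5  5.5  0.4] rot [-0.11  0.02  0.02]
cols 175 rows 171-200
[[155 159 163 164 151 108  54  18   7   5  14  30  41  47  50  51  50  52]
 [131 135 142 144 135  99  55  20   8  14  21  34  45  50  53  51  52  50]
 [110 118 127 130 121  95  57  23  18  18  23  38  46  49  52  48  50  52]
 [ 84 100 119 124 119  96  61  29  14  21  32  45  50  52  50  50  51  52]
 [ 62  80 107 120 114  91  64  40  24  23  39  49  50  52  51  52  53  49]
 [ 56  71  97 116 113  95  70  47  34  34  42  48  51  53  51  51  52  52]
 [ 52  64  88 110 115 101  80  59  45  46  46  50  54  52  53  51  49  51]
 [ 52  59  77 105 114 107  87  66  54  51  49  51  49  51  49  52  51  51]
 [ 51  55  71  96 114 112  94  71  59  50  50  52  51  50  51  52  53  53]
 [ 52  53  64  88 109 113  98  80  63  52  50  49  52  52  51  52  55  51]
 [ 53  50  58  79 103 114 104  87  70  57  53  52  54  49  49  51  49  54]
 [ 52  53  53  70  94 113 110  92  72  58  54  53  49  50  51  53  50  53]
 [ 53  49  54  64  90 108 111  99  78  62  52  53  52  51  51  53  51  51]
 [ 50  52  52  56 
[... 998 characters left out ...]
 107  75  54  50  49  52  52  52]
 [ 51  52  51  51  57  71  87  99 118 123  98  63  47  43  49  51  50  52]
 [ 52  50  53  51  54  60  68  84 111 118  94  57  43  41  48  53  52  49]
 [ 53  53  50  51  52  54  60  79 107 118  94  57  41  40  52  49  51  52]]
172 175.78 357
173 175.82 293
174 175.99 262
175 176.19 220
176 176.47 207
177 176.81 200
178 177.22 199
179 177.48 202
180 177.85 199
181 178.24 200
182 178.5 195
183 178.8 196
184 179.19 187
185 179.47 182
186 179.79 180
187 180.13 171
188 180.37 146
189 180.6 95
190 181.02 81
191 181.18 203
192 181.2 370
-0.027 [175.86 173.97]
-0.06 [178.33 181.36]
-0.093 [180.71 188.5 ]
-0.102 [181.34 190.39]
hole top est [180.60853526 193.95070807]
```

The shank axis matches the kinematic prediction to about 0.2 px, and the bore from both views agrees at (0.5446, -0.3267). Next: move over it.

Emit:
carry_out(gripper=[220, 220, 220, 220, 220, 220], slide=[[0, 4, 0.5], [0, 6.6, 0.8], [0, 6.6, 0.8], [0, 6.6, 0.8], [0, 6.6, 0.8], [0, 6.6, 0.8]], rotation=[[0, 0, 0], [0, 0, 0], [0, 0, 0], [0, 0, 0], [0, 0, 0], [0, 0, 0]])

```text
time_s: 22.8
tcp_pos: [0.5446, -0.3271, 0.3958]
eef_rot: [0.012, 0.707, 0.012, -0.707]
wrist_force: [-0.3, -0.2, -0.3]
grip_width: 0.0278
```

```bash
python3 - <<'E'
from h import *
p,R=pose();g=p+R[:,0]*.164;print(g,R[:,0].round(4))
delta([.5446,-.3267,.212],np.radians(92.1))
c=np.mean([get_image("scene")["color"].astype(float) for _ in range(3)],0);i=get_image("scene")
d=c[...,0];bg=d[175:190,190:196].mean()
for v in range(174,190,2):
    w=np.clip(d[v,170:186]-bg-8,0,None);print(v,round((w*np.arange(170,186)).sum()/w.sum(),2),int(w.sum()))
for dz in(-.027,-.06,-.093,-.102): print(dz,proj(i,g+[0,0,dz]).round(2))
E
```

```text
[ 0.54463816 -0.32708161  0.23176396] [ 1.e-04  0.e+00 -1.e+00]
slide [19.8 -0.4  0. ] rot [-0.14 -0.    0.  ]
174 173.66 242
176 174.39 203
178 175.09 203
180 175.67 208
182 176.45 204
184 177.07 193
186 177.73 177
188 178.3 97
-0.027 [173.35 173.17]
-0.06 [175.86 180.58]
-0.093 [178.28 187.72]
-0.102 [178.92 189.63]
```

Extended, the pin axis meets the bore at (180.3,194.0) against (180.5,194.0) measured. Next: insert.

Emit:
carry_out(gripper=[220, 220, 220, 220, 220, 220, 220, 220, 220, 220], slide=[[6, -0.3, 0], [12, -0.3, 0], [18, -0.3, 0], [22, -0.3, 0], [25, -0.3, 0], [28, -0.3, 0], [31, -0.3, 0], [34, -0.3, 0], [36, -0.3, 0], [36, -0.3, 0]], rotation=[[0, 0, 0], [0, 0, 0], [0, 0, 0], [0, 0, 0], [0, 0, 0], [0, 0, 0], [0, 0, 0], [0, 0, 0], [0, 0, 0], [0, 0, 0]])

```text
time_s: 24.0
tcp_pos: [0.5452, -0.3266, 0.3598]
eef_rot: [0.012, 0.708, 0.012, -0.706]
wrist_force: [3.6, 0.3, -0.4]
grip_width: 0.0276
```

Emit:
carry_out(gripper=[220, 220, 220, 220, 220], slide=[[0, 0, -1], [3, 0, -1], [6, 0, -1], [6, 0, -1], [6, 0, -1]], rotation=[[0, 0, 0], [0, 0, 0], [0, 0, 0], [0, 0, 0], [0, 0, 0]])

```text
time_s: 24.5
tcp_pos: [0.5457, -0.3268, 0.3534]
eef_rot: [0.012, 0.707, 0.012, -0.707]
wrist_force: [3.6, 0.8, -1.1]
grip_width: 0.0278
```

```bash
python3 - <<'E'
from h import *
s=ctrl.sense();p,R=pose();print((p+R[:,0]*.164).round(4),R[:,0].round(4),s["wrist_force"],s["torque"])
delta([.5446,-.3267,.136],np.radians(92.1))
E
```

```text
[ 0.5458 -0.3267  0.1894] [ 4.e-04  2.e-04 -1.e+00] [ 3.61359828  0.79656772 -1.13860576] [ 0.38645876 -1.08009406  0.00670888]
slide [53.4 -0.1  1.1] rot [-0.14 -0.02  0.01]
```

Emit:
carry_out(gripper=[220, 220, 220, 220, 220], slide=[[0, 0, -1], [0, 0, -1.5], [0, 0, -1.5], [0, 0, -1.5], [0, 0, -1.5]], rotation=[[0, 0, 0], [0, 0, 0], [0, 0, 0], [0, 0, 0], [0, 0, 0]])

```text
time_s: 25.0
tcp_pos: [0.5467, -0.3269, 0.3534]
eef_rot: [-0.012, -0.706, -0.012, 0.708]
wrist_force: [0.9, 0.5, -1.1]
grip_width: 0.0278
```

```bash
python3 - <<'E'
from h import *
s=ctrl.sense();p,R=pose();g=p+R[:,0]*.164;print(g.round(4),R[:,0].round(4),s["wrist_force"],s["torque"])
i=get_image("scene");x,y=150,160;k=8
f=lambda X:((proj(i,np.array(X))-[x,y]+.5)*k-.5).round(1)
for dz in(-.027,-.05,-.08): print(f(g+[0,0,dz]))
c=np.mean([get_image("scene")["color"].astype(float) for _ in range(3)],0);np.set_printoptions(linewidth=200)
print(c[178:200,171:191,0].round().astype(int)); print(proj(i,g+[0,0,-.027]),proj(i,g+[0,0,-.08]))
E
```

```text
[ 0.5464 -0.3268  0.1894] [-1.4e-03  3.0e-04 -1.0e+00] [ 0.90195522  0.52599071 -1.14382041] [ 0.40366395 -0.20498005  0.04236647]
[214.6 189.1]
[228.  228.7]
[245.1 278.8]
[[100 110 121 127 127 121 106  79  48  29  28  38  43  37  39  49  53  60  60  66]
 [100 129 153 165 168 166 151 113  65  32  23  20  21  27  34  46  51  54  54  53]
 [ 95 125 149 164 171 173 161 126  76  34  25  11  13  25  34  44  52  50  52  53]
 [ 78 106 128 142 151 152 144 119  74  34  18  13  19  26  42  49  50  52  52  50]
 [ 63  83 105 119 128 133 130 115  79  42  14   9  17  34  44  50  52  54  52  51]
 [ 54  64  78  92 108 122 127 114  83  40  16  18  25  39  47  53  54  52  52  51]
 [ 53  53  59  71  97 117 120 108  81  47  26  24  31  43  48  51  53  49  49  52]
 [ 50  56  53  61  83 107 118 107  85  59  34  28  34  42  52  51  52  52  52  52]
 [ 53  52  54  54  71  98 115 109  93  67  50  41  42  49  52  50  51  53  52  54]
 [ 52  50  50  52  64  87 109 113  98  78  62  49  49  51  50  50  52  53  51  51]
 [ 49  52  53  51  60  78 103 113 105  85  67  55  54  51  51  52  53  51  51  52]
 [ 50  50  52 
[... 255 characters left out ...]
2  59  82 107 118 110  92  82  86  82  68  56  49  52  52  51]
 [ 51  51  50  51  53  66  95 120 124 116  98  91 105 108  85  60  51  52  51  51]
 [ 52  52  50  52  56  68 106 126 126 118 107  99 111 115  88  58  51  50  52  51]
 [ 50  50  51  50  52  69  97 122 127 127 118 116 115 106  81  57  52  51  52  52]
 [ 50  53  51  51  51  60  86 113 127 131 132 132 116  92  68  55  50  53  49  51]
 [ 50  52  48  53  51  56  70  95 113 119 129 129 107  75  58  49  50  50  51  52]
 [ 52  51  51  52  52  52  59  70  87 100 118 123  99  64  49  45  50  52  51  54]
 [ 51  53  52  50  52  52  50  57  70  86 110 118  93  57  41  45  48  53  52  51]]
[176.38484467 183.19967066] [180.19762284 194.41700799]
```

The pin is inside the bore: its tip is 22 mm below the mouth with no vertical load, and the side force fell from 3.6 to 0.9 N after shifting +x. I'll nudge +y and continue.

Emit:
carry_out(gripper=[220, 220, 220, 220, 220, 220, 220, 220], slide=[[0, -0.7, -0.3], [3, -0.7, -0.3], [7, -0.7, -0.3], [11, -0.7, -0.3], [15, -0.7, -0.3], [19, -0.7, -0.3], [20, -0.7, -0.3], [20, -0.7, -0.3]], rotation=[[0, 0, 0], [0, 0, 0], [0, 0, 0], [0, 0, 0], [0, 0, 0], [0, 0, 0], [0, 0, 0], [0, 0, 0]])

```text
time_s: 26.0
tcp_pos: [0.5473, -0.3261, 0.3335]
eef_rot: [-0.012, -0.707, -0.012, 0.707]
wrist_force: [-0.8, -0.1, -0.6]
grip_width: 0.0277
```

```bash
python3 - <<'E'
from h import *
s=ctrl.sense();p,R=pose();g=p+R[:,0]*.164;print(g.round(4),R[:,0].round(4),s["wrist_force"],s["torque"])
E
```

```text
[ 0.5473 -0.3261  0.1695] [-4.e-04  2.e-04 -1.e+00] [-0.80220685 -0.09336479 -0.56565593] [-4.98897396e-05  2.36266416e-02 -6.60785162e-02]
```

Emit:
carry_out(gripper=[220, 220, 220, 220, 220, 220, 220, 220, 220, 220], slide=[[4, 0, 0.3], [8, 0, 0.3], [12, 0, 0.3], [16, 0, 0.3], [20, 0, 0.3], [24, 0, 0.3], [28, 0, 0.3], [30, 0, 0.3], [30, 0, 0.3], [30, 0, 0.3]], rotation=[[0, 0, 0], [0, 0, 0], [0, 0, 0], [0, 0, 0], [0, 0, 0], [0, 0, 0], [0, 0, 0], [0, 0, 0], [0, 0, 0], [0, 0, 0]])

```text
time_s: 27.0
tcp_pos: [0.5472, -0.3261, 0.3039]
eef_rot: [0.012, 0.707, 0.012, -0.707]
wrist_force: [-0.2, -0.1, -0.3]
grip_width: 0.0281
```

Emit:
carry_out(gripper=[220, 220, 220, 220, 220], slide=[[1, 0, 0], [2, 0, 0], [3, 0, 0], [3, 0, 0], [3, 0, 0]], rotation=[[0, 0, 0], [0, 0, 0], [0, 0, 0], [0, 0, 0], [0, 0, 0]])

```text
time_s: 27.5
tcp_pos: [0.5472, -0.3261, 0.3017]
eef_rot: [0.012, 0.707, 0.012, -0.707]
wrist_force: [-1.9, 1.5, 6.2]
grip_width: 0.0274
```

Contact came at grasp height 0.1377 (expected about 0.137) with 6 N upward, so the head is seated. Next: release and rise.

Emit:
carry_out(gripper=[190, 160, 120, 80, 40, 0, 0, 0, 0], slide=[[-0.5, 0, 0], [-0.5, 0, 0], [-0.5, 0, 0], [-0.5, 0, 0], [-0.5, 0, 0], [-0.5, 0, 0], [-0.5, 0, 0], [-0.5, 0, 0], [-0.5, 0, 0]], rotation=[[0, 0, 0], [0, 0, 0], [0, 0, 0], [0, 0, 0], [0, 0, 0], [0, 0, 0], [0, 0, 0], [0, 0, 0], [0, 0, 0]])

```text
time_s: 28.4
tcp_pos: [0.5471, -0.3261, 0.3013]
eef_rot: [0.012, 0.707, 0.012, -0.707]
wrist_force: [-0.2, 0.6, -0.2]
grip_width: 0.0803
```

Emit:
carry_out(gripper=[0, 0, 0, 0, 0, 0, 0, 0, 0, 0, 0], slide=[[-10, 0, 0], [-30, 0, 0], [-60, 0, 0], [-100, 0, 0], [-140, 0, 0], [-150, 0, 30], [-150, 0, 60], [-150, 0, 90], [-150, 0, 110], [-150, 0, 110], [-150, 0, 110]], rotation=[[0, 0, 0], [0, 0, 0], [0, 0, 0], [0, 0, 0], [0, 0, 0], [0, 0, 0], [0, 0, 0], [0, 0, 0], [0, 0, 0], [0, 0, 0], [0, 0, 0]])

```text
time_s: 29.5
tcp_pos: [0.4374, -0.3298, 0.4522]
eef_rot: [0.012, 0.708, 0.012, -0.706]
wrist_force: [-0.2, 0.2, 0.8]
grip_width: 0.087
```

```bash
python3 - <<'E'
from h import *
c=lambda im,x,y,w,h,k: cv2.resize(im[y:y+h,x:x+w,::-1],None,fx=k,fy=k,interpolation=2)
S=get_image("scene")["color"];T=get_image("top")["color"]
A=np.hstack([c(S,155,165,50,50,8),c(T,400,210,80,80,5)]);B=np.hstack([c(S,310,195,130,65,3.08)[:200,:400],c(T,220,185,120,60,10/3)[:200,:400]])
cv2.imwrite("pics/z.png",np.vstack([A,B]))
i=get_image("scene");print("pred head top/shoulder px in crop",[((proj(i,np.array([.5455,-.3265,z]))-[155,165]+.5)*8).round() for z in(.159,.109)],ctrl.sense()["time_s"])
E
```

```text
pred head top/shoulder px in crop [array([179., 153.]), array([208., 238.])] 29.65
```

View pics/z.png

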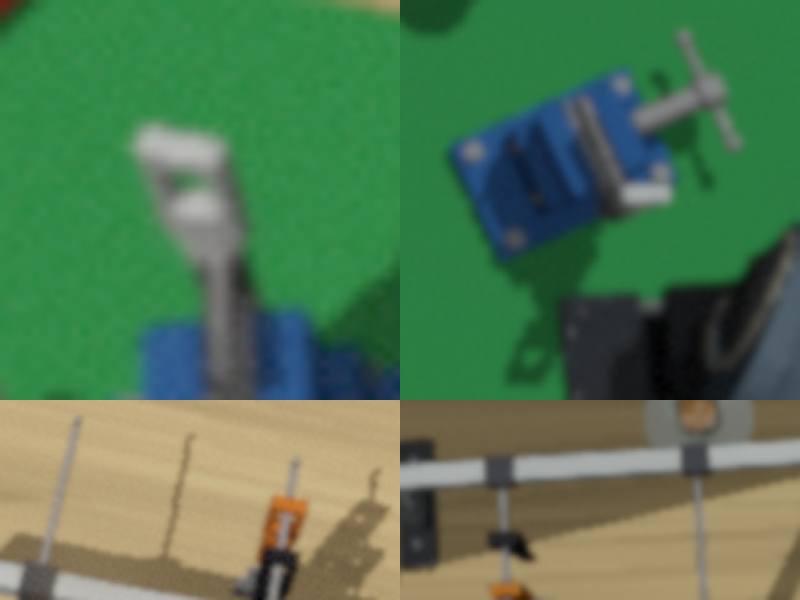

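The pin's head stands directly on the top knuckle (head top at (182,145), predicted (179,153) for fully seated). The file and scraper hang on the spare hook, the crowded hook is empty, and the gripper is clear.

```bash
python3 -c "
from bench import ctrl
print(ctrl.job_done())"
```

```text
the job is handed in; nothing more can be done
None
```

The job is done and handed in. The file and then the scraper went onto the spare hook, and the pin is in the hinge with its head down on the top knuckle. It took about 30 s of the 70 s allowed.

- **Pin seating:** lowering stopped with 6 N of contact at grasp height 0.1377 m; a fully seated head should give about 0.137 m. In the last scene image the head top is within about 1 px (camera pixel) of the position predicted for full seating.
- **Insertion:** the pin first touched the bore wall with 3.6 N sideways. I corrected by about 2 mm in x and under 1 mm in y, and it then went down freely. So the bore position I had measured from the images was off by about that much in x.
- **Other things:** the last images show both tools on the spare hook, the crowded hook empty and the gripper clear of everything. I did not check the screwdriver, jar, tea glass and tape measure individually, but the arm never worked near them.

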